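Find the rattling parts case and show it to the inspection camera

ROBOT

A 7-joint arm with a two-finger parallel gripper is mounted at the origin on the work surface. World frame = base frame: x ahead of the robot, y to its left, z up, the work surface at z = 0. Lengths are in mm, angles in rad, forces in N, time in s.
With the tool pointing down it reaches from about 400 to 875 mm from the base axis. Payload 4.4 kg.
Tool frame: the origin (TCP) lies midway between the tips of the shut fingers; the grasp point (between the pads) lies 19 mm behind it; z points along the fingers, y is the line along which they close (so a half turn about z gives the same grasp; the last joint's range is limited). The gripper opens to 85 mm and grips with 20 to 120 N. Pads are 22 mm wide; open, the fingers measure 114 mm over their backs; the gripper's body (76 mm by 85 mm) begins 54 mm behind the grasp point. The pads swing forward as they close: fully open they stand 13 mm farther back than shut.
Start: joints at [1.262, 0.628, 0.038, 1.517, -0.027, 0.996, -0.02], TCP at [156.301, -630.942, 231.313] pointing down, gripper open.
Joint ranges: [-3.06, 3.06], [-0.37, 2.12], [-1.25, 1.32], [0.18, 2.47], [-1.1, 4.24], [0.23, 1.98], [-2.94, 2.94]. Speed limits (rad/s): [2.57, 2.57, 3.14, 3.14, 3.14, 3.14, 3.14].

INTERFACE

Orientations are given as [roll, pitch, yaw] about the fixed x, y, z axes, in that order (R = Rz(yaw) Ry(pitch) Rx(roll)).
In Python, from cell import monitor, cams, ctrl gives the robot as it stands.
- The arm moves only by the tool drive_tool, never from a script. Its argument "motion" is a list of rows, each an object with "fingers": the opening, from 0 (shut) to 1 (fully open); "linear": the shift along the tool's x, y, z in m, a list of three; "twist": the turn about the tool's z in rad. In form: [{"fingers": fingers, "linear": [x, y, z], "twist": twist}, ...]. A call has 1 to 5 rows; each row shifts and turns the commanded pose from where the row before left it, along the tool's axes as they then stand; what a row does not reach is not made up. A row lasts 1/12 s, in which the tool goes at most 41.7 mm and 7.16 degrees, less where a joint would pass 70% of its speed; a pose out of reach is approached as far as the arm can. A call with a gripper value outside its range is refused whole. The fingers move at their own pace and stop on an object; the grip force is fixed at half the most. Time passes only in rows, so rows that do not move let the fingers close. It gives the time, the measured TCP pose, the force, the opening and the grip force at its end, in the units of the state.
- monitor.read_state(): the state, without advancing time (a new reading comes with each control period).
- cams.get_image(name): name is "side" or "top"; returns a dict with "color" (420x560x3 uint8, blue, green, red), "K" (3x3 intrinsics, pixels), "R" (3x3) and "t" (3): a world point X has camera coordinates R X + t. Camera axes: x right, y down, z forward; pixel columns grow to the right and rows downward; lengths in mm; the calibration is good to about 2 mm. A picture is of the moment at which its call begins. There is no depth.
- ctrl.finish_job(): hands the job in; it is judged then, once.
The state is a dict: "clock": time; "qpos": joint angles; "qd": joint speeds; "tau": joint torques, N m; "eef_pos": TCP position; "tool_rot": TCP orientation; "force": force on the tool from outside, world axes, zero at the start; "torque": the same for the moment, N m; "width": finger opening in mm; "gripper_force": force on a finger pad.
Only numpy, scipy, OpenCV 4.12 (cv2) and the standard library are available. Lean on these libraries where they do the work, as an engineer would, in place of code of your own. Each camera call takes 0.05 s, during which the arm holds its last target. There are 200 camera calls.

TASK

One of the three sealed parts cases has a loose ball in it; the other two are packed tight. Lift each case clear of the bench and shake it, the red-lidded one first, then the yellow, then the blue, setting the quiet ones gently back upright where they came from, and leave everything else on the bench alone. Finish with the case that rattles in the gripper, held still and level over the green pad, at least 12 cm up, in front of the camera: do not put it down or let go.

Things in the scene. Friction and masses are not known exactly. Their poses are not given: they have to be found in the camera images.
- case_red: sealed case, grey plastic, red lid, 120 (x) x 62 (y) mm, 44 mm tall, plain flat long sides (pinch across y); latches 3 mm proud on its ends; origin: centre of its underside, z up. 0.24 to 0.33 kg; look and weight do not tell. Any one of the three holds a loose 31 mm, 120 g steel ball that rolls 40 mm either way along x: it knocks on after a sharp stop and rolls to the low end when tipped
- case_yellow: sealed case, grey plastic, yellow lid, 120 (x) x 62 (y) mm, 44 mm tall, plain flat long sides (pinch across y); latches 3 mm proud on its ends; origin: centre of its underside, z up. 0.24 to 0.33 kg; look and weight do not tell. Any one of the three holds a loose 31 mm, 120 g steel ball that rolls 40 mm either way along x: it knocks on after a sharp stop and rolls to the low end when tipped
- case_blue: sealed case, grey plastic, blue lid, 120 (x) x 62 (y) mm, 44 mm tall, plain flat long sides (pinch across y); latches 3 mm proud on its ends; origin: centre of its underside, z up. 0.24 to 0.33 kg; look and weight do not tell. Any one of the three holds a loose 31 mm, 120 g steel ball that rolls 40 mm either way along x: it knocks on after a sharp stop and rolls to the low end when tipped
- pad (a point): centre of the top of the round green inspection pad, 110 mm across, 4 mm thick, fixed to the table. Its x axis points from the pad to the inspection camera, whose black head (155 mm tall in all, lens 115 mm from the pad's centre) stands on the far side of the pad from the robot; keep the gripper clear of it.
- ring_gauge: bystander, loose: steel ring, 58 mm across, 22 mm high; leave it alone
- v_block: bystander, loose: dark steel V-block, 60 x 50 x 40 mm; leave it alone
- oil_bottle: bystander, loose: white plastic bottle with yellow label and red cap, 52 mm across, 130 mm tall; leave it alone
- gauge_box: bystander, loose: closed wooden gauge-block box, 90 x 130 x 35 mm; leave it alone
- wrench: bystander, loose: steel wrench lying flat, origin at its middle; leave it alone
- hammer: bystander, loose: hammer lying flat, origin at its middle; leave it alone

How it is judged (in metres and radians):
On the way, in this order (a step that is already met when the one before it is completed fails the run):
1. the red case is held clear of the bench and shaken (height (world z) of case_red above 0.03 m and contact force between the fingers and case_red above 1 N and linear speed of case_red above 0.08 m/s), for 0.1 s.
2. the yellow case is held clear of the bench and shaken (height (world z) of case_yellow above 0.03 m and contact force between the fingers and case_yellow above 1 N and linear speed of case_yellow above 0.08 m/s), for 0.1 s.
3. the blue case is held clear of the bench and shaken (height (world z) of case_blue above 0.03 m and contact force between the fingers and case_blue above 1 N and linear speed of case_blue above 0.08 m/s), for 0.1 s.
At the end, for the whole second after the job is handed in: rattling case gripped, underside over 0.10 m above the bench, within 0.05 m (level) of the pad's centre, within 0.3 rad of upright, still; the other two upright on the bench within 0.06 m of their starts, at rest, untouched (((distance between ball_center and case_red below 0.08 m and contact force between the fingers and case_red above 1 N and height (world z) of case_red above 0.1 m and horizontal distance between case_red and pad below 0.05 m and angle between case_red's own z axis and vertical below 0.3 rad and linear speed of case_red below 0.05 m/s and distance of each of case_yellow, case_blue from where it was at the start of the episode below 0.06 m and height (world z) of each of case_yellow, case_blue below 0.008 m and angle between each of case_yellow, case_blue's own z axis and vertical below 0.1 rad and linear speed of each of case_yellow, case_blue below 0.04 m/s and contact force between each of the arm, the fingers and case_yellow below 0.2 N and contact force between each of the arm, the fingers and case_blue below 0.2 N) or (distance between ball_center and case_yellow below 0.08 m and contact force between the fingers and case_yellow above 1 N and height (world z) of case_yellow above 0.1 m and horizontal distance between case_yellow and pad below 0.05 m and angle between case_yellow's own z axis and vertical below 0.3 rad and linear speed of case_yellow below 0.05 m/s and distance of each of case_red, case_blue from where it was at the start of the episode below 0.06 m and height (world z) of each of case_red, case_blue below 0.008 m and angle between each of case_red, case_blue's own z axis and vertical below 0.1 rad and linear speed of each of case_red, case_blue below 0.04 m/s and contact force between each of the arm, the fingers and case_red below 0.2 N and contact force between each of the arm, the fingers and case_blue below 0.2 N) or (distance between ball_center and case_blue below 0.08 m and contact force between the fingers and case_blue above 1 N and height (world z) of case_blue above 0.1 m and horizontal distance between case_blue and pad below 0.05 m and angle between case_blue's own z axis and vertical below 0.3 rad and linear speed of case_blue below 0.05 m/s and distance of each of case_red, case_yellow from where it was at the start of the episode below 0.06 m and height (world z) of each of case_red, case_yellow below 0.008 m and angle between each of case_red, case_yellow's own z axis and vertical below 0.1 rad and linear speed of each of case_red, case_yellow below 0.04 m/s and contact force between each of the arm, the fingers and case_red below 0.2 N and contact force between each of the arm, the fingers and case_yellow below 0.2 N))); the arm keeps its last pose, push and grip.
It fails at once if another thing on the bench is pushed more than 3 cm (distance of any of ring_gauge, v_block, oil_bottle, gauge_box, wrench, hammer from where it was at the start of the episode above 0.03 m).
It fails at once if a case is dropped or thrown ((linear speed of case_red above 0.6 m/s and contact force between the fingers and case_red below 0.1 N) or (linear speed of case_yellow above 0.6 m/s and contact force between the fingers and case_yellow below 0.1 N) or (linear speed of case_blue above 0.6 m/s and contact force between the fingers and case_blue below 0.1 N)).
It also fails if it takes over 72 s, if anything falls off the work surface, if the arm or the gripper's body presses on something with over 40 N, if the wrist force passes 120 N, or if a joint passes its speed limit or range.

## Working session

There is one attempt and no reset: what is moved stays moved. The work goes in short steps, Python scripts to look and compute and a tool call to move; the robot and the scene stay as the last step left them, time stands still between calls to the robot, and variables do not carry over. Pictures are saved under pics/ and viewed, at most 10 in all, crops included, and the job is handed in when it is done.

Besides the shell and the picture viewer there is one more tool, called after ">>>" by a JSON object that holds its "name" and its "arguments", one argument or row to a line. drive_tool: Moves the arm, as the interface text tells. Its arguments: {"type":"object","properties":{"motion":{"type":"array"}},"required":["motion"]}

```bash
mkdir -p pics
python3 - <<'E'
from cell import monitor, cams
import cv2,pickle
d={n:cams.get_image(n) for n in("top","side")}
pickle.dump(d,open('cal.pkl','wb'))
for n in d: cv2.imwrite(f'pics/{n}0.png',cv2.resize(d[n]["color"],(800,600),interpolation=cv2.INTER_CUBIC)); print(n,d[n]["K"],d[n]["R"],d[n]["t"])
print(monitor.read_state())
E
```

```text
top [[423.23174486   0.         283.19564856]
 [  0.         423.23174486 208.01136111]
 [  0.           0.           1.        ]] [[-0.01756809 -0.99962968 -0.02078148]
 [-0.98432855  0.02093929 -0.17509667]
 [ 0.17546697  0.01737969 -0.9843319 ]] [  12.51779724  548.21778021 1074.52516011]
side [[508.60656285   0.         285.10507801]
 [  0.         508.60656285 207.34517993]
 [  0.           0.           1.        ]] [[-0.91660562 -0.39978927  0.00163474]
 [-0.2612565   0.59588337 -0.75938663]
 [ 0.30262051 -0.69648514 -0.65063759]] [ 519.49396212  177.35279908 1105.19272351]
{'clock': 0.1, 'qpos': array([ 1.26217987,  0.62926005,  0.03843175,  1.51828478, -0.02704873,
        0.99630228, -0.01997189]), 'qd': array([-4.86256309e-05, -4.57247203e-04,  1.41480490e-03, -4.53917765e-03,
       -1.19650255e-03, -9.94406628e-04,  4.91445631e-04]), 'tau': array([ 2.72999656e-03, -5.64530683e+01,  1.23081788e+00, -1.93971473e+01,
        1.14486966e-02,  5.49795004e-03, -9.23952967e-06]), 'eef_pos': array([ 156.19732977, -630.36458238,  230.47127654]), 'tool_rot': array([-3.13985491e+00, -3.02144173e-05,  2.42828172e-01]), 'force': array([0.79114144, 1.37578414, 0.47070042]), 'torque': array([-0.02279118, -0.01523439, -0.03288072]), 'gripper_force': 0.0, 'width': 85.52251940354147}
```

View pics/top0.png

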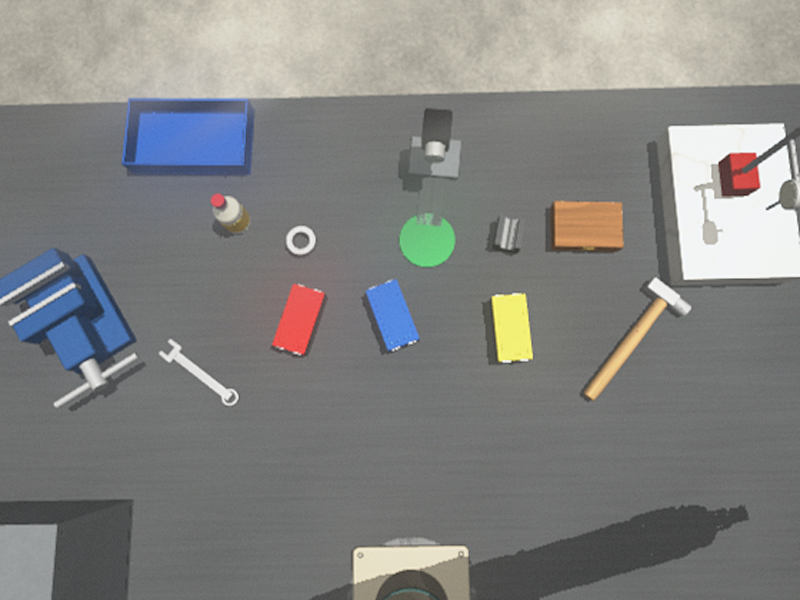

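View pics/side0.png

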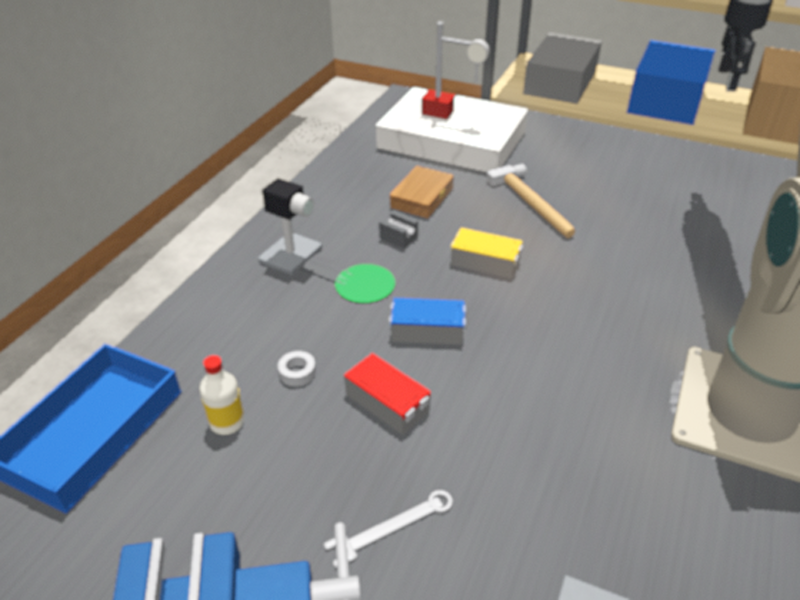

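The top view shows red at (299,320), blue at (391,315) and yellow at (511,328), with the pad at (428,240) and the camera head at (435,140), all in 800x600 pixels. I'll fit the lids on the z=44 plane.

```bash
cat > h.py <<'E'
import numpy as np,cv2
def ray(d,px,z):
    px=np.atleast_2d(np.asarray(px,float)); K,R,t=d["K"],np.array(d["R"]),np.array(d["t"])
    v=(np.c_[px,np.ones(len(px))]@np.linalg.inv(K).T)@R; c=-R.T@t
    return c+v*((z-c[2])/v[:,2])[:,None]
H={'red':(0,8),'yellow':(24,34),'blue':(105,122),'green':(50,75)}
def lids(d,roi=None,names=H):
    hsv=cv2.cvtColor(d["color"],cv2.COLOR_BGR2HSV); out={}
    for n in names:
        lo,hi=H[n]; m=cv2.inRange(hsv,(lo,130,90),(hi,255,255))
        if n=='red': m|=cv2.inRange(hsv,(173,130,90),(180,255,255))
        if roi: x0,x1,y0,y1=roi; k=np.zeros_like(m); k[y0:y1,x0:x1]=1; m*=k
        c=max(cv2.findContours(m,0,1)[0],key=cv2.contourArea).reshape(-1,2)
        p=ray(d,c,4 if n=='green' else 44)[:,:2].astype(np.float32)
        (cx,cy),(w,h),_=r=cv2.minAreaRect(p); b=cv2.boxPoints(r)
        e=max((b[1]-b[0],b[2]-b[1]),key=np.linalg.norm)
        out[n]=(cx,cy,max(w,h),min(w,h),(np.arctan2(e[1],e[0])+np.pi/2)%np.pi-np.pi/2)
    return out
E
python3 - <<'E'
import pickle; from h import *
D=pickle.load(open('cal.pkl','rb'))
for n,roi in(("top",(180,390,140,265)),("side",(220,380,140,310))):
    for k,v in lids(D[n],roi).items(): print(n,k,np.round(v,3))
d=D['top']; q=lambda x,y,z:print(np.round(ray(d,[x*.7,y*.7],z)[0]))
for a in((435,150,130),(508,235,40),(588,225,35),(300,240,22),(230,398,5),(170,350,5),(592,398,20),(655,285,25)): q(*a)
E
```

```text
Traceback (most recent call last):
  File "h.py", line 13, in lids
    c=max(cv2.findContours(m,0,1)[0],key=cv2.contourArea).reshape(-1,2)
      ~~~^^^^^^^^^^^^^^^^^^^^^^^^^^^^^^^^^^^^^^^^^^^^^^^^
ValueError: max() iterable argument is empty
```

```bash
sed -i "s/^H=.*/H={'red':(0,8),'yellow':(22,36),'blue':(100,130),'green':(45,85)}/; s/130,90)/110,60)/g" h.py
python3 - <<'E'
import pickle; from h import *
D=pickle.load(open('cal.pkl','rb'))
for n,roi in(("top",(180,390,140,265)),("side",(220,380,140,310))):
    for k,v in lids(D[n],roi).items(): print(n,k,np.round(v,3))
d=D['top']; q=lambda x,y,z:print(np.round(ray(d,[x*.7,y*.7],z)[0]))
for a in((435,150,130),(508,235,40),(588,225,35),(300,240,22),(230,398,5),(170,350,5),(592,398,20),(655,285,25)): q(*a)
E
```

```text
top red [ 5.13244e+02  2.01126e+02  1.21803e+02  6.39170e+01 -3.14000e-01]
top yellow [ 4.89447e+02 -1.93319e+02  1.22056e+02  6.37800e+01  5.60000e-02]
top blue [5.17538e+02 2.64080e+01 1.21775e+02 6.30240e+01 3.54000e-01]
top green [665.321 -41.922 105.472  96.305   1.448]
side red [ 5.12079e+02  2.02954e+02  1.25803e+02  6.62720e+01 -3.20000e-01]
side yellow [ 4.89507e+02 -1.91962e+02  1.21763e+02  6.95280e+01  6.80000e-02]
side blue [5.18161e+02 2.85990e+01 1.19130e+02 6.69300e+01 3.46000e-01]
side green [670.789 -41.323 107.14  104.989  -1.157]
[801. -59. 130.]
[ 666. -197.   40.]
[ 683. -350.   35.]
[670. 203.  22.]
[370. 335.   5.]
[463. 454.   5.]
[ 358. -339.   20.]
[ 566. -471.   25.]
```

>>> {"name": "drive_tool", "arguments": {
  "motion": [
    {"fingers": 1,"linear": [0.028,-0.019,0],"twist": 0},
    {"fingers": 1,"linear": [0.028,-0.019,0],"twist": 0},
    {"fingers": 1,"linear": [0.028,-0.019,0],"twist": 0},
    {"fingers": 1,"linear": [0.028,-0.019,0],"twist": 0},
    {"fingers": 1,"linear": [0.028,-0.019,0],"twist": 0}
  ]
}}

```text
clock: 0.52
eef_pos: [270.0, -503.5, 230.9]
tool_rot: [-3.141, 0.0, 0.242]
force: [0.7, 0.2, -0.2]
width: 85.4
gripper_force: 0.0
```

>>> {"name": "drive_tool", "arguments": {
  "motion": [
    {"fingers": 1,"linear": [0.028,-0.019,0],"twist": 0},
    {"fingers": 1,"linear": [0.028,-0.019,0],"twist": 0},
    {"fingers": 1,"linear": [0.028,-0.019,0],"twist": 0},
    {"fingers": 1,"linear": [0.028,-0.019,0],"twist": 0},
    {"fingers": 1,"linear": [0.028,-0.019,0],"twist": 0}
  ]
}}

```text
clock: 0.93
eef_pos: [383.1, -377.7, 231.1]
tool_rot: [-3.141, 0.0, 0.243]
force: [0.9, 0.5, 0.1]
width: 85.4
gripper_force: 0.0
```

>>> {"name": "drive_tool", "arguments": {
  "motion": [
    {"fingers": 1,"linear": [0.028,-0.019,0],"twist": 0},
    {"fingers": 1,"linear": [0.028,-0.019,0],"twist": 0},
    {"fingers": 1,"linear": [0.028,-0.019,0],"twist": 0},
    {"fingers": 1,"linear": [0.028,-0.019,0],"twist": 0},
    {"fingers": 1,"linear": [0.028,-0.019,0],"twist": 0}
  ]
}}

```text
clock: 1.35
eef_pos: [496.1, -251.8, 231.1]
tool_rot: [-3.141, 0.001, 0.243]
force: [0.5, 0.1, 0.3]
width: 85.2
gripper_force: 0.0
```

>>> {"name": "drive_tool", "arguments": {
  "motion": [
    {"fingers": 1,"linear": [0,0,0],"twist": 0.112},
    {"fingers": 1,"linear": [0,0,0],"twist": 0.112},
    {"fingers": 1,"linear": [0,0,0],"twist": 0.112},
    {"fingers": 1,"linear": [0,0,0],"twist": 0.112},
    {"fingers": 1,"linear": [0,0,0],"twist": 0.112}
  ]
}}

```text
clock: 1.77
eef_pos: [495.2, -253.1, 231.0]
tool_rot: [-3.142, 0.001, -0.322]
force: [-0.4, 0.1, -0.9]
width: 85.2
gripper_force: 0.0
```

```bash
cat > to.py <<'E'
import sys,numpy as np
from cell import monitor
from scipy.spatial.transform import Rotation as Ro
x,y,z,yaw=map(float,sys.argv[1:5]); s=monitor.read_state()
R=Ro.from_euler('xyz',s['tool_rot']).as_matrix()
d=R.T@(np.array([x,y,z])-s['eef_pos']); D=np.linalg.norm(d)
tw=-((yaw-s['tool_rot'][2]+np.pi/2)%np.pi-np.pi/2)
print('t',round(s['clock'],2),'pos',s['eef_pos'].round(1),'rot',s['tool_rot'].round(3),'w',round(s['width'],1),'gf',s['gripper_force'])
print('tool d',d.round(1),'dist',D.round(),'twist',round(tw,3),'F',s['force'].round(2),'T',s['torque'].round(3))
E
python3 to.py 513 202 150 -0.316
```

```text
t 1.77 pos [ 495.2 -253.1  231. ] rot [-3.142e+00  1.000e-03 -3.220e-01] w 85.2 gf 0.0
tool d [-127.3 -437.2   81.1] dist 463.0 twist -0.006 F [-0.44  0.09 -0.85] T [ 0.023  0.041 -0.041]
```

>>> {"name": "drive_tool", "arguments": {
  "motion": [
    {"fingers": 1,"linear": [-0.0085,-0.029,0.005],"twist": 0},
    {"fingers": 1,"linear": [-0.0085,-0.029,0.005],"twist": 0},
    {"fingers": 1,"linear": [-0.0085,-0.029,0.005],"twist": 0},
    {"fingers": 1,"linear": [-0.0085,-0.029,0.005],"twist": 0},
    {"fingers": 1,"linear": [-0.0085,-0.029,0.005],"twist": 0}
  ]
}}

```text
clock: 2.18
eef_pos: [499.9, -100.9, 205.9]
tool_rot: [3.142, 0.001, -0.317]
force: [-0.1, -0.3, 0.5]
width: 85.4
gripper_force: 0.0
```

>>> {"name": "drive_tool", "arguments": {
  "motion": [
    {"fingers": 1,"linear": [-0.0085,-0.029,0.005],"twist": 0},
    {"fingers": 1,"linear": [-0.0085,-0.029,0.005],"twist": 0},
    {"fingers": 1,"linear": [-0.0085,-0.029,0.005],"twist": 0},
    {"fingers": 1,"linear": [-0.0085,-0.029,0.005],"twist": 0},
    {"fingers": 1,"linear": [-0.0085,-0.029,0.005],"twist": 0}
  ]
}}

```text
clock: 2.6
eef_pos: [504.8, 50.1, 180.9]
tool_rot: [3.141, 0.0, -0.317]
force: [1.2, -0.0, -0.4]
width: 85.2
gripper_force: 0.0
```

>>> {"name": "drive_tool", "arguments": {
  "motion": [
    {"fingers": 1,"linear": [-0.0085,-0.029,0.005],"twist": 0},
    {"fingers": 1,"linear": [-0.0085,-0.029,0.005],"twist": 0},
    {"fingers": 1,"linear": [-0.0085,-0.029,0.005],"twist": 0},
    {"fingers": 1,"linear": [-0.0085,-0.029,0.005],"twist": 0},
    {"fingers": 1,"linear": [-0.0085,-0.029,0.005],"twist": 0}
  ]
}}

```text
clock: 3.02
eef_pos: [509.6, 201.2, 155.8]
tool_rot: [3.141, 0.0, -0.317]
force: [-0.4, -0.6, -0.3]
width: 85.7
gripper_force: 0.0
```

```bash
python3 to.py 513 202 4 -0.316
```

```text
t 3.02 pos [509.6 201.2 155.8] rot [ 3.141  0.    -0.317] w 85.7 gf 0.0
tool d [  3.   -1.9 151.8] dist 152.0 twist -0.001 F [-0.43 -0.64 -0.31] T [-0.04  -0.02   0.026]
```

>>> {"name": "drive_tool", "arguments": {
  "motion": [
    {"fingers": 1,"linear": [0.003,-0.002,0.025],"twist": 0},
    {"fingers": 1,"linear": [0,0,0.025],"twist": 0},
    {"fingers": 1,"linear": [0,0,0.025],"twist": 0},
    {"fingers": 1,"linear": [0,0,0.02],"twist": 0},
    {"fingers": 1,"linear": [0,0,0.02],"twist": 0}
  ]
}}

```text
clock: 3.43
eef_pos: [512.9, 200.7, 39.8]
tool_rot: [3.141, 0.001, -0.317]
force: [0.5, -0.4, -0.2]
width: 85.6
gripper_force: 0.0
```

>>> {"name": "drive_tool", "arguments": {
  "motion": [
    {"fingers": 1,"linear": [0,0,0.015],"twist": 0},
    {"fingers": 1,"linear": [0,0,0.012],"twist": 0},
    {"fingers": 1,"linear": [0,0,0.009],"twist": 0},
    {"fingers": 1,"linear": [0,0,0],"twist": 0},
    {"fingers": 1,"linear": [0,0,0],"twist": 0}
  ]
}}

```text
clock: 3.85
eef_pos: [513.5, 200.7, 5.2]
tool_rot: [3.141, 0.0, -0.317]
force: [-0.2, -0.0, 0.8]
width: 85.4
gripper_force: 0.0
```

>>> {"name": "drive_tool", "arguments": {
  "motion": [
    {"fingers": 0.5,"linear": [0,0,0],"twist": 0},
    {"fingers": 0,"linear": [0,0,0],"twist": 0},
    {"fingers": 0,"linear": [0,0,0],"twist": 0},
    {"fingers": 0,"linear": [0,0,0],"twist": 0},
    {"fingers": 0,"linear": [0,0,0],"twist": 0}
  ]
}}

```text
clock: 4.27
eef_pos: [514.2, 200.8, 6.5]
tool_rot: [-3.14, -0.001, -0.317]
force: [-0.8, -1.0, 5.3]
width: 61.3
gripper_force: 66.8
```

>>> {"name": "drive_tool", "arguments": {
  "motion": [
    {"fingers": 0,"linear": [0,0,0],"twist": 0},
    {"fingers": 0,"linear": [0,0,0],"twist": 0},
    {"fingers": 0,"linear": [0,0,0],"twist": 0}
  ]
}}

```text
clock: 4.52
eef_pos: [514.3, 200.8, 6.6]
tool_rot: [-3.14, -0.002, -0.317]
force: [-1.5, -0.9, 6.3]
width: 61.2
gripper_force: 66.8
```

```bash
python3 to.py 513 202 4 -0.316
```

```text
t 4.52 pos [514.3 200.8   6.6] rot [-3.14e+00 -2.00e-03 -3.17e-01] w 61.2 gf 66.83010846376419
tool d [-1.6 -0.7  2.6] dist 3.0 twist -0.001 F [-1.51 -0.85  6.3 ] T [-0.211  0.116  0.052]
```

Create rd.py:
```python
from cell import monitor
from scipy.spatial.transform import Rotation as Ro
s=monitor.read_state(); R=Ro.from_euler('xyz',s['tool_rot'])
print(round(s['clock'],2),s['eef_pos'].round(1),'Ftool',R.inv().apply(s['force']).round(2),'Ttool',R.inv().apply(s['torque']).round(3))
```

```text
(no output)
```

>>> {"name": "drive_tool", "arguments": {
  "motion": [
    {"fingers": 0,"linear": [0,0,-0.01],"twist": 0},
    {"fingers": 0,"linear": [0,0,-0.02],"twist": 0},
    {"fingers": 0,"linear": [0,0,-0.03],"twist": 0},
    {"fingers": 0,"linear": [0,0,-0.02],"twist": 0},
    {"fingers": 0,"linear": [0,0,-0.01],"twist": 0}
  ]
}}

```text
clock: 4.93
eef_pos: [514.7, 201.2, 98.3]
tool_rot: [-3.139, -0.003, -0.317]
force: [-0.4, -0.1, -1.6]
width: 61.3
gripper_force: 66.1
```

>>> {"name": "drive_tool", "arguments": {
  "motion": [
    {"fingers": 0,"linear": [0,0,0],"twist": 0},
    {"fingers": 0,"linear": [0,0,0],"twist": 0},
    {"fingers": 0,"linear": [0,0,0],"twist": 0}
  ]
}}

```text
clock: 5.18
eef_pos: [512.5, 200.4, 94.3]
tool_rot: [3.14, 0.002, -0.317]
force: [-0.4, -0.9, -2.1]
width: 61.4
gripper_force: 66.1
```

```bash
python3 rd.py
```

```text
5.18 [512.5 200.4  94.3] Ftool [-0.08  0.93  2.08] Ttool [-0.05   0.015 -0.015]
```

>>> {"name": "drive_tool", "arguments": {
  "motion": [
    {"fingers": 0,"linear": [0.02,0,0],"twist": 0},
    {"fingers": 0,"linear": [0.035,0,0],"twist": 0},
    {"fingers": 0,"linear": [0.035,0,0],"twist": 0},
    {"fingers": 0,"linear": [0,0,0],"twist": 0}
  ]
}}

```text
clock: 5.52
eef_pos: [606.2, 167.9, 94.3]
tool_rot: [3.141, -0.008, -0.323]
force: [2.3, -1.7, -2.2]
width: 61.5
gripper_force: 66.3
```

```bash
python3 rd.py
```

```text
5.52 [606.2 167.9  94.3] Ftool [2.71 0.89 2.19] Ttool [-0.013  0.2    0.014]
```

>>> {"name": "drive_tool", "arguments": {
  "motion": [
    {"fingers": 0,"linear": [0,0,0],"twist": 0}
  ]
}}

```text
clock: 5.6
eef_pos: [600.0, 170.4, 93.4]
tool_rot: [3.14, 0.0, -0.321]
force: [-0.6, 0.0, -3.3]
width: 61.1
gripper_force: 66.4
```

```bash
python3 rd.py
```

```text
5.6 [600.  170.4  93.4] Ftool [-0.61  0.15  3.29] Ttool [-0.003 -0.109 -0.047]
```

>>> {"name": "drive_tool", "arguments": {
  "motion": [
    {"fingers": 0,"linear": [0,0,0],"twist": 0}
  ]
}}

```text
clock: 5.68
eef_pos: [597.3, 172.2, 93.4]
tool_rot: [3.14, 0.004, -0.318]
force: [-0.6, 0.4, -3.8]
width: 61.3
gripper_force: 66.4
```

```bash
python3 rd.py
```

```text
5.68 [597.3 172.2  93.4] Ftool [-0.67 -0.16  3.83] Ttool [ 0.023  0.02  -0.03 ]
```

>>> {"name": "drive_tool", "arguments": {
  "motion": [
    {"fingers": 0,"linear": [0,0,0],"twist": 0}
  ]
}}

```text
clock: 5.77
eef_pos: [597.0, 173.1, 94.0]
tool_rot: [3.14, 0.003, -0.316]
force: [-0.1, 0.6, -3.8]
width: 61.2
gripper_force: 66.4
```

```bash
python3 rd.py
```

```text
5.77 [597.  173.1  94. ] Ftool [-0.26 -0.53  3.82] Ttool [-0.027  0.003  0.03 ]
```

>>> {"name": "drive_tool", "arguments": {
  "motion": [
    {"fingers": 0,"linear": [-0.02,0,0],"twist": 0},
    {"fingers": 0,"linear": [-0.035,0,0],"twist": 0},
    {"fingers": 0,"linear": [-0.035,0,0],"twist": 0},
    {"fingers": 0,"linear": [0,0,0],"twist": 0}
  ]
}}

```text
clock: 6.1
eef_pos: [502.7, 204.0, 94.2]
tool_rot: [3.138, 0.013, -0.31]
force: [-2.2, -0.2, -3.8]
width: 61.3
gripper_force: 66.9
```

```bash
python3 rd.py
```

```text
6.1 [502.7 204.   94.2] Ftool [-1.97  0.84  3.84] Ttool [-0.038 -0.206  0.024]
```

>>> {"name": "drive_tool", "arguments": {
  "motion": [
    {"fingers": 0,"linear": [0,0,0],"twist": 0}
  ]
}}

```text
clock: 6.18
eef_pos: [509.8, 202.6, 95.1]
tool_rot: [3.141, 0.004, -0.313]
force: [0.3, -0.4, -2.9]
width: 61.3
gripper_force: 66.9
```

```bash
python3 rd.py
```

```text
6.18 [509.8 202.6  95.1] Ftool [0.4  0.31 2.94] Ttool [-0.01   0.071 -0.017]
```

>>> {"name": "drive_tool", "arguments": {
  "motion": [
    {"fingers": 0,"linear": [0,0,0],"twist": 0}
  ]
}}

```text
clock: 6.27
eef_pos: [513.2, 201.4, 95.5]
tool_rot: [-3.141, -0.0, -0.316]
force: [0.5, -0.6, -2.2]
width: 61.4
gripper_force: 66.9
```

```bash
python3 rd.py
```

```text
6.27 [513.2 201.4  95.5] Ftool [0.63 0.45 2.24] Ttool [ 0.023  0.027 -0.048]
```

>>> {"name": "drive_tool", "arguments": {
  "motion": [
    {"fingers": 0,"linear": [0,0,0],"twist": 0}
  ]
}}

```text
clock: 6.35
eef_pos: [514.4, 200.7, 95.5]
tool_rot: [-3.141, -0.001, -0.317]
force: [0.7, 0.4, -3.1]
width: 61.1
gripper_force: 66.9
```

```bash
python3 rd.py
```

```text
6.35 [514.4 200.7  95.5] Ftool [ 0.49 -0.57  3.13] Ttool [ 0.04   0.109 -0.059]
```

>>> {"name": "drive_tool", "arguments": {
  "motion": [
    {"fingers": 0,"linear": [0,0,0],"twist": 0}
  ]
}}

```text
clock: 6.43
eef_pos: [514.4, 200.3, 95.4]
tool_rot: [-3.141, -0.001, -0.318]
force: [-0.2, 0.8, -3.1]
width: 61.3
gripper_force: 66.8
```

```bash
python3 rd.py
```

```text
6.43 [514.4 200.3  95.4] Ftool [-0.43 -0.68  3.14] Ttool [ 0.023  0.091 -0.009]
```

>>> {"name": "drive_tool", "arguments": {
  "motion": [
    {"fingers": 0,"linear": [0,0,0],"twist": 0}
  ]
}}

```text
clock: 6.52
eef_pos: [514.3, 200.3, 95.3]
tool_rot: [-3.141, -0.001, -0.318]
force: [-0.4, -1.0, -2.4]
width: 61.3
gripper_force: 66.8
```

```bash
python3 rd.py
```

```text
6.52 [514.3 200.3  95.3] Ftool [-0.05  1.11  2.36] Ttool [0.035 0.077 0.072]
```

>>> {"name": "drive_tool", "arguments": {
  "motion": [
    {"fingers": 0,"linear": [0,0,0],"twist": 0}
  ]
}}

```text
clock: 6.6
eef_pos: [514.1, 200.3, 95.3]
tool_rot: [-3.142, -0.0, -0.318]
force: [-0.4, -0.1, -3.2]
width: 61.4
gripper_force: 66.8
```

```bash
python3 rd.py
```

```text
6.6 [514.1 200.3  95.3] Ftool [-0.36  0.23  3.17] Ttool [-0.02   0.043  0.002]
```

>>> {"name": "drive_tool", "arguments": {
  "motion": [
    {"fingers": 0,"linear": [0,0,0],"twist": 0}
  ]
}}

```text
clock: 6.68
eef_pos: [513.8, 200.4, 95.3]
tool_rot: [3.142, -0.0, -0.318]
force: [0.1, 0.7, -3.1]
width: 60.9
gripper_force: 66.8
```

```bash
python3 rd.py
```

```text
6.68 [513.8 200.4  95.3] Ftool [-0.07 -0.66  3.14] Ttool [ 0.016 -0.006 -0.029]
```

>>> {"name": "drive_tool", "arguments": {
  "motion": [
    {"fingers": 0,"linear": [0,0,0],"twist": 0}
  ]
}}

```text
clock: 6.77
eef_pos: [513.7, 200.5, 95.3]
tool_rot: [3.142, -0.0, -0.318]
force: [0.4, -0.3, -3.0]
width: 61.2
gripper_force: 66.8
```

```bash
python3 rd.py
```

```text
6.77 [513.7 200.5  95.3] Ftool [0.45 0.14 2.95] Ttool [-0.036  0.027 -0.032]
```

>>> {"name": "drive_tool", "arguments": {
  "motion": [
    {"fingers": 0,"linear": [0,0,0],"twist": 0}
  ]
}}

```text
clock: 6.85
eef_pos: [513.6, 200.6, 95.3]
tool_rot: [3.142, -0.0, -0.317]
force: [-1.3, -0.4, -2.5]
width: 61.1
gripper_force: 66.8
```

```bash
python3 rd.py
```

```text
6.85 [513.6 200.6  95.3] Ftool [-1.12  0.75  2.46] Ttool [-0.004  0.048 -0.028]
```

>>> {"name": "drive_tool", "arguments": {
  "motion": [
    {"fingers": 0,"linear": [0.02,0,0],"twist": 0},
    {"fingers": 0,"linear": [0.035,0,0],"twist": 0},
    {"fingers": 0,"linear": [0.035,0,0],"twist": 0},
    {"fingers": 0,"linear": [0,0,0],"twist": 0},
    {"fingers": 0,"linear": [0,0,0],"twist": 0}
  ]
}}

```text
clock: 7.27
eef_pos: [601.1, 170.7, 95.2]
tool_rot: [3.141, -0.002, -0.32]
force: [-0.4, -0.3, -1.6]
width: 61.1
gripper_force: 66.8
```

>>> {"name": "drive_tool", "arguments": {
  "motion": [
    {"fingers": 0,"linear": [0,0,0],"twist": 0}
  ]
}}

```text
clock: 7.35
eef_pos: [598.2, 172.4, 94.8]
tool_rot: [3.141, 0.002, -0.318]
force: [-0.4, 0.5, -3.1]
width: 61.0
gripper_force: 66.8
```

```bash
python3 rd.py
```

```text
7.35 [598.2 172.4  94.8] Ftool [-0.52 -0.35  3.13] Ttool [ 0.079 -0.053  0.02 ]
```

>>> {"name": "drive_tool", "arguments": {
  "motion": [
    {"fingers": 0,"linear": [0,0,0],"twist": 0}
  ]
}}

```text
clock: 7.43
eef_pos: [597.5, 173.3, 95.0]
tool_rot: [3.141, 0.002, -0.316]
force: [0.3, 0.5, -2.3]
width: 60.9
gripper_force: 66.8
```

```bash
python3 rd.py
```

```text
7.43 [597.5 173.3  95. ] Ftool [ 0.18 -0.58  2.32] Ttool [ 0.046 -0.014 -0.028]
```

>>> {"name": "drive_tool", "arguments": {
  "motion": [
    {"fingers": 0,"linear": [0,0,0],"twist": 0}
  ]
}}

```text
clock: 7.52
eef_pos: [597.7, 173.5, 95.2]
tool_rot: [3.141, 0.001, -0.316]
force: [0.2, 0.6, -2.2]
width: 61.2
gripper_force: 66.8
```

```bash
python3 rd.py
```

```text
7.52 [597.7 173.5  95.2] Ftool [-0.   -0.6   2.16] Ttool [-0.029 -0.041  0.013]
```

>>> {"name": "drive_tool", "arguments": {
  "motion": [
    {"fingers": 0,"linear": [0,0,0],"twist": 0}
  ]
}}

```text
clock: 7.6
eef_pos: [598.1, 173.4, 95.3]
tool_rot: [-3.142, 0.001, -0.316]
force: [-0.2, 0.3, -2.7]
width: 61.2
gripper_force: 66.8
```

```bash
python3 rd.py
```

```text
7.6 [598.1 173.4  95.3] Ftool [-0.24 -0.22  2.74] Ttool [-0.012 -0.023 -0.044]
```

>>> {"name": "drive_tool", "arguments": {
  "motion": [
    {"fingers": 0,"linear": [0,0,0],"twist": 0}
  ]
}}

```text
clock: 7.68
eef_pos: [598.4, 173.2, 95.4]
tool_rot: [-3.142, 0.0, -0.316]
force: [-0.5, 0.1, -2.8]
width: 61.6
gripper_force: 66.8
```

```bash
python3 rd.py
```

```text
7.68 [598.4 173.2  95.4] Ftool [-0.52  0.03  2.81] Ttool [-0.027 -0.004 -0.013]
```

>>> {"name": "drive_tool", "arguments": {
  "motion": [
    {"fingers": 0,"linear": [0,0,0],"twist": 0}
  ]
}}

```text
clock: 7.77
eef_pos: [598.7, 173.0, 95.4]
tool_rot: [-3.142, 0.0, -0.317]
force: [0.4, -0.1, -2.9]
width: 61.1
gripper_force: 66.8
```

```bash
python3 rd.py
```

```text
7.77 [598.7 173.   95.4] Ftool [ 0.41 -0.05  2.87] Ttool [-0.023  0.051 -0.054]
```

>>> {"name": "drive_tool", "arguments": {
  "motion": [
    {"fingers": 0,"linear": [0,0,0],"twist": 0}
  ]
}}

```text
clock: 7.85
eef_pos: [598.8, 172.8, 95.4]
tool_rot: [3.142, 0.0, -0.317]
force: [-0.5, 0.2, -3.2]
width: 61.1
gripper_force: 66.8
```

```bash
python3 rd.py
```

```text
7.85 [598.8 172.8  95.4] Ftool [-0.56 -0.03  3.18] Ttool [-0.027 -0.033  0.023]
```

```bash
cat > smp.py <<'E'
import sys,numpy as np
from cell import monitor,cams
from scipy.spatial.transform import Rotation as Ro
T=[]
for i in range(int(sys.argv[1])):
    cams.get_image('top'); s=monitor.read_state(); R=Ro.from_euler('xyz',s['tool_rot']).inv()
    T.append(np.r_[R.apply(s['force']),R.apply(s['torque'])])
T=np.array(T); print(s['clock'],'Ty',T[:,4].round(3)); m=T[len(T)//4:]; print('late mean',m.mean(0).round(3),'se',(m.std(0)/len(m)**.5).round(3))
E
python3 smp.py 14
```

```text
8.55 Ty [-0.016 -0.055 -0.038  0.003 -0.028 -0.088 -0.042 -0.042 -0.047 -0.015
 -0.019  0.002 -0.036 -0.02 ]
late mean [-0.104 -0.129  2.823  0.007 -0.03  -0.012] se [0.171 0.15  0.156 0.009 0.007 0.01 ]
```

>>> {"name": "drive_tool", "arguments": {
  "motion": [
    {"fingers": 0,"linear": [-0.02,0,0],"twist": 0},
    {"fingers": 0,"linear": [-0.035,0,0],"twist": 0},
    {"fingers": 0,"linear": [-0.035,0,0],"twist": 0},
    {"fingers": 0,"linear": [0,0,0],"twist": 0},
    {"fingers": 0,"linear": [0,0,0],"twist": 0}
  ]
}}

```text
clock: 8.97
eef_pos: [511.2, 202.0, 95.4]
tool_rot: [3.141, 0.002, -0.314]
force: [1.1, -0.4, -3.1]
width: 61.1
gripper_force: 67.2
```

```bash
python3 smp.py 22
```

```text
10.0667 Ty [ 0.111  0.052  0.055  0.019  0.018  0.066  0.047  0.044  0.04   0.006
  0.047  0.025  0.055  0.035  0.021  0.001  0.041  0.068 -0.006  0.035
  0.017  0.012]
late mean [-0.092 -0.221  2.749  0.003  0.033 -0.   ] se [0.126 0.12  0.12  0.008 0.005 0.006]
```

>>> {"name": "drive_tool", "arguments": {
  "motion": [
    {"fingers": 0,"linear": [0,0,0.015],"twist": 0},
    {"fingers": 0,"linear": [0,0,0.02],"twist": 0},
    {"fingers": 0,"linear": [0,0,0.02],"twist": 0},
    {"fingers": 0,"linear": [0,0,0.015],"twist": 0},
    {"fingers": 0,"linear": [0,0,0.01],"twist": 0}
  ]
}}

```text
clock: 10.48
eef_pos: [512.8, 200.5, 13.8]
tool_rot: [3.14, 0.001, -0.317]
force: [0.8, -0.5, -2.2]
width: 61.0
gripper_force: 67.2
```

>>> {"name": "drive_tool", "arguments": {
  "motion": [
    {"fingers": 0,"linear": [0,0,0.004],"twist": 0},
    {"fingers": 0,"linear": [0,0,0.002],"twist": 0},
    {"fingers": 0,"linear": [0,0,0],"twist": 0},
    {"fingers": 0,"linear": [0,0,0],"twist": 0}
  ]
}}

```text
clock: 10.82
eef_pos: [514.1, 200.9, 10.0]
tool_rot: [-3.141, -0.001, -0.317]
force: [0.7, -0.2, -2.7]
width: 61.3
gripper_force: 67.1
```

```bash
python3 to.py 514 201 6.5 -0.316
```

```text
t 10.82 pos [514.1 200.9  10. ] rot [-3.141e+00 -1.000e-03 -3.170e-01] w 61.3 gf 67.12829679250717
tool d [-0.1 -0.1  3.5] dist 4.0 twist -0.001 F [ 0.71 -0.2  -2.68] T [-0.     0.004 -0.014]
```

>>> {"name": "drive_tool", "arguments": {
  "motion": [
    {"fingers": 0,"linear": [0,0,0.002],"twist": 0},
    {"fingers": 0,"linear": [0,0,0.0015],"twist": 0},
    {"fingers": 0,"linear": [0,0,0.0005],"twist": 0},
    {"fingers": 0,"linear": [0,0,0],"twist": 0},
    {"fingers": 0,"linear": [0,0,0],"twist": 0}
  ]
}}

```text
clock: 11.23
eef_pos: [514.1, 201.0, 6.5]
tool_rot: [-3.14, -0.001, -0.317]
force: [-1.6, 0.8, 5.1]
width: 61.4
gripper_force: 68.1
```

>>> {"name": "drive_tool", "arguments": {
  "motion": [
    {"fingers": 0.8,"linear": [0,0,0],"twist": 0},
    {"fingers": 1,"linear": [0,0,0],"twist": 0},
    {"fingers": 1,"linear": [0,0,0],"twist": 0},
    {"fingers": 1,"linear": [0,0,0],"twist": 0},
    {"fingers": 1,"linear": [0,0,0],"twist": 0}
  ]
}}

```text
clock: 11.65
eef_pos: [513.5, 200.7, 5.3]
tool_rot: [-3.142, -0.0, -0.317]
force: [-0.1, -0.1, 0.1]
width: 85.0
gripper_force: 0.0
```

>>> {"name": "drive_tool", "arguments": {
  "motion": [
    {"fingers": 1,"linear": [0,0,-0.01],"twist": 0},
    {"fingers": 1,"linear": [0,0,-0.025],"twist": 0},
    {"fingers": 1,"linear": [0,0,-0.03],"twist": 0},
    {"fingers": 1,"linear": [0,0,-0.03],"twist": 0},
    {"fingers": 1,"linear": [0,0,-0.02],"twist": 0}
  ]
}}

```text
clock: 12.07
eef_pos: [514.4, 200.9, 123.4]
tool_rot: [-3.14, -0.002, -0.318]
force: [1.1, -0.1, 0.1]
width: 85.3
gripper_force: 0.0
```

>>> {"name": "drive_tool", "arguments": {
  "motion": [
    {"fingers": 1,"linear": [0,0,0],"twist": -0.094},
    {"fingers": 1,"linear": [0,0,0],"twist": -0.094},
    {"fingers": 1,"linear": [0,0,0],"twist": -0.094},
    {"fingers": 1,"linear": [0,0,0],"twist": -0.094}
  ]
}}

```text
clock: 12.4
eef_pos: [513.5, 200.7, 121.3]
tool_rot: [-3.142, -0.001, 0.063]
force: [-0.3, -0.3, 0.1]
width: 85.3
gripper_force: 0.0
```

>>> {"name": "drive_tool", "arguments": {
  "motion": [
    {"fingers": 1,"linear": [-0.004,0.0325,0],"twist": 0},
    {"fingers": 1,"linear": [-0.004,0.0325,0],"twist": 0},
    {"fingers": 1,"linear": [-0.004,0.0325,0],"twist": 0},
    {"fingers": 1,"linear": [-0.004,0.0325,0],"twist": 0},
    {"fingers": 1,"linear": [-0.004,0.0325,0],"twist": 0}
  ]
}}

```text
clock: 12.82
eef_pos: [502.8, 35.8, 121.0]
tool_rot: [3.141, -0.001, 0.059]
force: [0.5, -0.4, 0.3]
width: 85.4
gripper_force: 0.0
```

>>> {"name": "drive_tool", "arguments": {
  "motion": [
    {"fingers": 1,"linear": [-0.004,0.0325,0],"twist": 0},
    {"fingers": 1,"linear": [-0.004,0.0325,0],"twist": 0},
    {"fingers": 1,"linear": [-0.004,0.0325,0],"twist": 0},
    {"fingers": 1,"linear": [-0.004,0.0325,0],"twist": 0},
    {"fingers": 1,"linear": [-0.004,0.0325,0],"twist": 0}
  ]
}}

```text
clock: 13.23
eef_pos: [492.4, -127.8, 121.0]
tool_rot: [3.141, -0.001, 0.059]
force: [0.0, -0.0, 0.4]
width: 85.1
gripper_force: 0.0
```

>>> {"name": "drive_tool", "arguments": {
  "motion": [
    {"fingers": 1,"linear": [-0.004,0.0325,0],"twist": 0},
    {"fingers": 1,"linear": [-0.004,0.0325,0],"twist": 0},
    {"fingers": 1,"linear": [0,0,0],"twist": 0},
    {"fingers": 1,"linear": [0,0,0],"twist": 0}
  ]
}}

```text
clock: 13.57
eef_pos: [487.8, -194.2, 120.9]
tool_rot: [3.14, -0.0, 0.054]
force: [1.1, 0.1, 0.2]
width: 85.4
gripper_force: 0.0
```

```bash
python3 to.py 489.5 -192.7 4 0.06; python3 -c "
from h import *;from cell import cams;import cv2
d=cams.get_image('top');cv2.imwrite('pics/top1.png',cv2.resize(d['color'],(800,600)))
print(lids(d,(180,310,140,265),['red','blue']))"
```

```text
t 13.57 pos [ 487.8 -194.2  120.9] rot [ 3.14  -0.     0.054] w 85.4 gf 0.0
tool d [  1.7  -1.5 116.9] dist 117.0 twist -0.006 F [1.11 0.06 0.18] T [0.076 0.004 0.024]
{'red': (513.7598876953125, 201.67782592773438, 121.98722076416016, 63.5470085144043, np.float32(-0.3202591)), 'blue': (517.5166015625, 26.34194564819336, 121.85917663574219, 62.90195846557617, np.float32(0.35077202))}
```

View pics/top1.png

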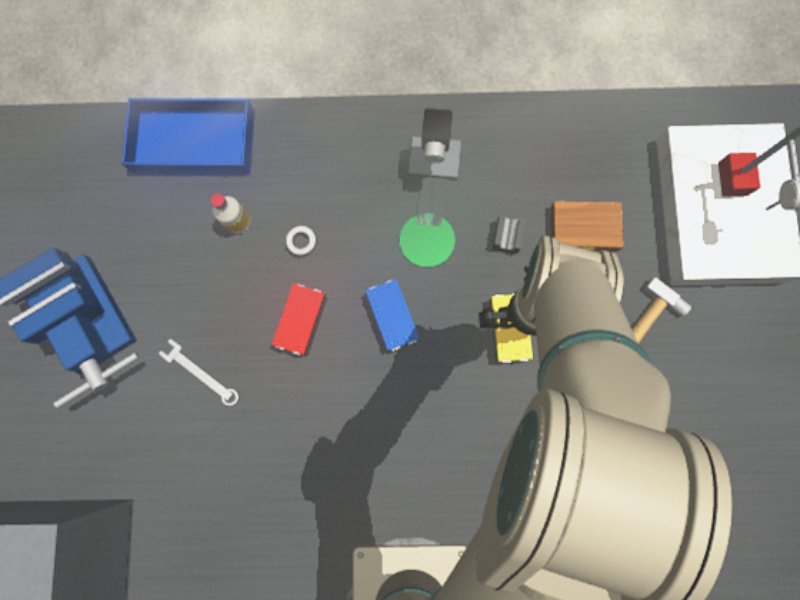

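The picture shows red back flat in its place at (299,320), and the gripper over yellow at about (505,315).

>>> {"name": "drive_tool", "arguments": {
  "motion": [
    {"fingers": 1,"linear": [0.0015,-0.001,0.02],"twist": 0},
    {"fingers": 1,"linear": [0,0,0.025],"twist": 0},
    {"fingers": 1,"linear": [0,0,0.025],"twist": 0},
    {"fingers": 1,"linear": [0,0,0.02],"twist": 0},
    {"fingers": 1,"linear": [0,0,0.015],"twist": 0}
  ]
}}

```text
clock: 14.03
eef_pos: [489.7, -187.7, 14.0]
tool_rot: [-3.14, 0.001, 0.062]
force: [0.1, 0.3, 0.5]
width: 85.1
gripper_force: 0.0
```

>>> {"name": "drive_tool", "arguments": {
  "motion": [
    {"fingers": 1,"linear": [0,0,0.008],"twist": 0},
    {"fingers": 1,"linear": [0,0,0.003],"twist": 0},
    {"fingers": 1,"linear": [0,0,0],"twist": 0},
    {"fingers": 0.5,"linear": [0,0,0],"twist": 0},
    {"fingers": 0,"linear": [0,0,0],"twist": 0}
  ]
}}

```text
clock: 14.45
eef_pos: [491.1, -191.3, 5.6]
tool_rot: [3.14, -0.003, 0.059]
force: [0.4, -4.3, 3.3]
width: 63.8
gripper_force: 2.0
```

>>> {"name": "drive_tool", "arguments": {
  "motion": [
    {"fingers": 0,"linear": [0,0,0],"twist": 0},
    {"fingers": 0,"linear": [0,0,0],"twist": 0},
    {"fingers": 0,"linear": [0,0,0],"twist": 0},
    {"fingers": 0,"linear": [0,0,0],"twist": 0},
    {"fingers": 0,"linear": [0,0,0],"twist": 0}
  ]
}}

```text
clock: 14.87
eef_pos: [491.2, -191.5, 5.9]
tool_rot: [3.14, -0.003, 0.058]
force: [-0.2, -1.3, 6.0]
width: 61.2
gripper_force: 66.2
```

>>> {"name": "drive_tool", "arguments": {
  "motion": [
    {"fingers": 0,"linear": [0,0,-0.01],"twist": 0},
    {"fingers": 0,"linear": [0,0,-0.02],"twist": 0},
    {"fingers": 0,"linear": [0,0,-0.03],"twist": 0},
    {"fingers": 0,"linear": [0,0,-0.02],"twist": 0},
    {"fingers": 0,"linear": [0,0,-0.01],"twist": 0}
  ]
}}

```text
clock: 15.28
eef_pos: [491.0, -190.5, 97.4]
tool_rot: [3.14, -0.004, 0.059]
force: [0.6, -0.2, -2.1]
width: 61.7
gripper_force: 66.0
```

>>> {"name": "drive_tool", "arguments": {
  "motion": [
    {"fingers": 0,"linear": [0.02,0,0],"twist": 0},
    {"fingers": 0,"linear": [0.035,0,0],"twist": 0},
    {"fingers": 0,"linear": [0.035,0,0],"twist": 0},
    {"fingers": 0,"linear": [0,0,0],"twist": 0},
    {"fingers": 0,"linear": [0,0,0],"twist": 0}
  ]
}}

```text
clock: 15.7
eef_pos: [581.4, -183.8, 94.1]
tool_rot: [-3.141, -0.001, 0.061]
force: [-1.1, -0.1, -2.8]
width: 61.3
gripper_force: 66.1
```

```bash
python3 smp.py 22
```

```text
16.8 Ty [-0.054 -0.056  0.021  0.032  0.02   0.006  0.002  0.028  0.007  0.004
 -0.005 -0.006  0.011  0.014  0.03   0.013  0.003 -0.061 -0.02   0.022
 -0.019 -0.001]
late mean [-1.180e-01  1.170e-01  2.413e+00  9.000e-03  2.000e-03  4.000e-03] se [0.104 0.108 0.09  0.007 0.005 0.006]
```

>>> {"name": "drive_tool", "arguments": {
  "motion": [
    {"fingers": 0,"linear": [-0.02,0,0],"twist": 0},
    {"fingers": 0,"linear": [-0.035,0,0],"twist": 0},
    {"fingers": 0,"linear": [-0.035,0,0],"twist": 0},
    {"fingers": 0,"linear": [0,0,0],"twist": 0},
    {"fingers": 0,"linear": [0,0,0],"twist": 0}
  ]
}}

```text
clock: 17.22
eef_pos: [487.4, -190.9, 94.4]
tool_rot: [-3.141, 0.002, 0.057]
force: [0.4, 0.6, -1.9]
width: 61.7
gripper_force: 66.0
```

```bash
python3 smp.py 22; python3 to.py 490 -193 4 0.06
```

```text
18.3167 Ty [ 0.106  0.046  0.031 -0.059 -0.032  0.042 -0.037 -0.005  0.028  0.03
 -0.034  0.001 -0.008 -0.094 -0.015  0.004 -0.002  0.009 -0.01  -0.002
 -0.017  0.029]
late mean [ 1.330e-01  1.100e-02  2.386e+00  7.000e-03 -5.000e-03  2.000e-03] se [0.157 0.153 0.125 0.005 0.007 0.005]
t 18.32 pos [ 489.9 -190.4   94.3] rot [-3.142 -0.     0.059] w 61.4 gf 66.02224498987198
tool d [-0.1  2.6 90.3] dist 90.0 twist -0.001 F [ 1.23 -0.57 -2.8 ] T [-0.    -0.029  0.002]
```

>>> {"name": "drive_tool", "arguments": {
  "motion": [
    {"fingers": 0,"linear": [0,0,0.015],"twist": 0},
    {"fingers": 0,"linear": [0,0,0.02],"twist": 0},
    {"fingers": 0,"linear": [0,0,0.02],"twist": 0},
    {"fingers": 0,"linear": [0,0,0.015],"twist": 0},
    {"fingers": 0,"linear": [0,0,0.01],"twist": 0}
  ]
}}

```text
clock: 18.73
eef_pos: [489.3, -190.1, 12.9]
tool_rot: [-3.141, 0.001, 0.059]
force: [-0.0, -0.1, -1.9]
width: 61.3
gripper_force: 66.2
```

>>> {"name": "drive_tool", "arguments": {
  "motion": [
    {"fingers": 0,"linear": [0,0,0.004],"twist": 0},
    {"fingers": 0,"linear": [0,0,0.002],"twist": 0},
    {"fingers": 0,"linear": [0,0,0.0015],"twist": 0},
    {"fingers": 0,"linear": [0,0,0.001],"twist": 0},
    {"fingers": 0,"linear": [0,0,0],"twist": 0}
  ]
}}

```text
clock: 19.15
eef_pos: [490.4, -190.5, 6.4]
tool_rot: [3.141, -0.001, 0.059]
force: [0.3, 1.1, -2.3]
width: 61.2
gripper_force: 66.1
```

```bash
python3 to.py 490 -191.5 6 0.06
```

```text
t 19.15 pos [ 490.4 -190.5    6.4] rot [ 3.141e+00 -1.000e-03  5.900e-02] w 61.2 gf 66.11960291862488
tool d [-0.5  0.9  0.4] dist 1.0 twist -0.001 F [ 0.35  1.08 -2.32] T [-0.005 -0.024  0.003]
```

>>> {"name": "drive_tool", "arguments": {
  "motion": [
    {"fingers": 0,"linear": [0,0,0.001],"twist": 0},
    {"fingers": 0,"linear": [0,0,0.0005],"twist": 0},
    {"fingers": 0,"linear": [0,0,0],"twist": 0},
    {"fingers": 0,"linear": [0,0,0],"twist": 0}
  ]
}}

```text
clock: 19.48
eef_pos: [490.4, -190.6, 5.9]
tool_rot: [3.141, -0.002, 0.059]
force: [-2.7, 1.7, 8.4]
width: 61.1
gripper_force: 67.2
```

>>> {"name": "drive_tool", "arguments": {
  "motion": [
    {"fingers": 0.8,"linear": [0,0,0],"twist": 0},
    {"fingers": 1,"linear": [0,0,0],"twist": 0},
    {"fingers": 1,"linear": [0,0,0],"twist": 0},
    {"fingers": 1,"linear": [0,0,0],"twist": 0},
    {"fingers": 1,"linear": [0,0,0],"twist": 0}
  ]
}}

```text
clock: 19.9
eef_pos: [490.0, -190.4, 4.3]
tool_rot: [3.142, -0.0, 0.059]
force: [-0.2, -0.9, -0.3]
width: 85.3
gripper_force: 0.0
```

>>> {"name": "drive_tool", "arguments": {
  "motion": [
    {"fingers": 1,"linear": [0,0,-0.01],"twist": 0},
    {"fingers": 1,"linear": [0,0,-0.025],"twist": 0},
    {"fingers": 1,"linear": [0,0,-0.03],"twist": 0},
    {"fingers": 1,"linear": [0,0,-0.03],"twist": 0},
    {"fingers": 1,"linear": [0,0,-0.02],"twist": 0}
  ]
}}

```text
clock: 20.32
eef_pos: [490.7, -190.6, 122.3]
tool_rot: [3.141, -0.003, 0.059]
force: [0.3, 0.2, -0.4]
width: 85.3
gripper_force: 0.0
```

>>> {"name": "drive_tool", "arguments": {
  "motion": [
    {"fingers": 1,"linear": [0,0,0],"twist": -0.097},
    {"fingers": 1,"linear": [0,0,0],"twist": -0.097},
    {"fingers": 1,"linear": [0,0,0],"twist": -0.097}
  ]
}}

```text
clock: 20.57
eef_pos: [490.2, -190.5, 120.8]
tool_rot: [3.14, -0.001, 0.355]
force: [-0.2, -0.0, -0.3]
width: 85.4
gripper_force: 0.0
```

>>> {"name": "drive_tool", "arguments": {
  "motion": [
    {"fingers": 1,"linear": [0.0145,-0.028,0],"twist": 0},
    {"fingers": 1,"linear": [0.0145,-0.028,0],"twist": 0},
    {"fingers": 1,"linear": [0.0145,-0.028,0],"twist": 0},
    {"fingers": 1,"linear": [0.0145,-0.028,0],"twist": 0},
    {"fingers": 1,"linear": [0.0145,-0.028,0],"twist": 0}
  ]
}}

```text
clock: 20.98
eef_pos: [510.0, -32.7, 120.0]
tool_rot: [3.141, -0.0, 0.349]
force: [1.3, 0.6, -0.2]
width: 85.4
gripper_force: 0.0
```

>>> {"name": "drive_tool", "arguments": {
  "motion": [
    {"fingers": 1,"linear": [0.0145,-0.028,0],"twist": 0},
    {"fingers": 1,"linear": [0.0145,-0.028,0],"twist": 0},
    {"fingers": 1,"linear": [0,0,0],"twist": 0},
    {"fingers": 1,"linear": [0,0,0],"twist": 0},
    {"fingers": 1,"linear": [0,0,0],"twist": 0}
  ]
}}

```text
clock: 21.4
eef_pos: [517.9, 27.9, 119.7]
tool_rot: [3.141, 0.0, 0.35]
force: [0.3, -0.3, -0.1]
width: 85.6
gripper_force: 0.0
```

```bash
python3 to.py 518 27.5 4 0.35
```

```text
t 21.4 pos [517.9  27.9 119.7] rot [3.141 0.    0.35 ] w 85.6 gf 0.0
tool d [ -0.    0.4 115.7] dist 116.0 twist -0.0 F [ 0.29 -0.31 -0.1 ] T [-0.046  0.036 -0.06 ]
```

>>> {"name": "drive_tool", "arguments": {
  "motion": [
    {"fingers": 1,"linear": [0,0,0.02],"twist": 0},
    {"fingers": 1,"linear": [0,0,0.025],"twist": 0},
    {"fingers": 1,"linear": [0,0,0.025],"twist": 0},
    {"fingers": 1,"linear": [0,0,0.02],"twist": 0},
    {"fingers": 1,"linear": [0,0,0.015],"twist": 0}
  ]
}}

```text
clock: 21.82
eef_pos: [517.2, 26.1, 12.9]
tool_rot: [3.141, 0.002, 0.347]
force: [-0.1, 0.6, 0.1]
width: 85.4
gripper_force: 0.0
```

>>> {"name": "drive_tool", "arguments": {
  "motion": [
    {"fingers": 1,"linear": [0,0,0.007],"twist": 0},
    {"fingers": 1,"linear": [0,0,0.003],"twist": 0},
    {"fingers": 1,"linear": [0,0,0],"twist": 0},
    {"fingers": 0.5,"linear": [0,0,0],"twist": 0},
    {"fingers": 0,"linear": [0,0,0],"twist": 0}
  ]
}}

```text
clock: 22.23
eef_pos: [519.1, 28.0, 5.4]
tool_rot: [3.141, -0.002, 0.349]
force: [1.3, -3.5, 3.6]
width: 63.9
gripper_force: 1.7
```

>>> {"name": "drive_tool", "arguments": {
  "motion": [
    {"fingers": 0,"linear": [0,0,0],"twist": 0},
    {"fingers": 0,"linear": [0,0,0],"twist": 0},
    {"fingers": 0,"linear": [0,0,0],"twist": 0},
    {"fingers": 0,"linear": [0,0,0],"twist": 0},
    {"fingers": 0,"linear": [0,0,0],"twist": 0}
  ]
}}

```text
clock: 22.65
eef_pos: [519.2, 27.9, 5.7]
tool_rot: [3.14, -0.002, 0.349]
force: [0.3, -2.1, 5.4]
width: 61.4
gripper_force: 66.3
```

>>> {"name": "drive_tool", "arguments": {
  "motion": [
    {"fingers": 0,"linear": [0,0,-0.01],"twist": 0},
    {"fingers": 0,"linear": [0,0,-0.02],"twist": 0},
    {"fingers": 0,"linear": [0,0,-0.03],"twist": 0},
    {"fingers": 0,"linear": [0,0,-0.02],"twist": 0},
    {"fingers": 0,"linear": [0,0,-0.01],"twist": 0}
  ]
}}

```text
clock: 23.07
eef_pos: [519.3, 28.9, 97.4]
tool_rot: [3.141, -0.004, 0.35]
force: [0.1, 0.7, -2.9]
width: 61.2
gripper_force: 66.3
```

>>> {"name": "drive_tool", "arguments": {
  "motion": [
    {"fingers": 0,"linear": [0.02,0,0],"twist": 0},
    {"fingers": 0,"linear": [0.035,0,0],"twist": 0},
    {"fingers": 0,"linear": [0.035,0,0],"twist": 0},
    {"fingers": 0,"linear": [0,0,0],"twist": 0},
    {"fingers": 0,"linear": [0,0,0],"twist": 0}
  ]
}}

```text
clock: 23.48
eef_pos: [603.8, 60.8, 94.1]
tool_rot: [-3.141, -0.001, 0.351]
force: [-1.6, -0.4, -3.0]
width: 61.1
gripper_force: 66.2
```

```bash
python3 smp.py 22
```

```text
24.5833 Ty [-0.111 -0.017 -0.043  0.061 -0.014 -0.036 -0.1    0.016  0.017  0.015
 -0.001  0.019  0.033 -0.007 -0.041  0.02   0.003 -0.026 -0.012  0.023
 -0.023  0.03 ]
late mean [ 0.013  0.059  2.905 -0.006 -0.004  0.006] se [0.115 0.073 0.106 0.007 0.008 0.007]
```

>>> {"name": "drive_tool", "arguments": {
  "motion": [
    {"fingers": 0,"linear": [-0.02,0,0],"twist": 0},
    {"fingers": 0,"linear": [-0.035,0,0],"twist": 0},
    {"fingers": 0,"linear": [-0.035,0,0],"twist": 0},
    {"fingers": 0,"linear": [0,0,0],"twist": 0},
    {"fingers": 0,"linear": [0,0,0],"twist": 0}
  ]
}}

```text
clock: 25.0
eef_pos: [515.8, 27.4, 94.4]
tool_rot: [-3.141, 0.003, 0.349]
force: [2.0, 0.8, -3.4]
width: 61.2
gripper_force: 66.2
```

```bash
python3 smp.py 22; python3 to.py 518 27.5 6 0.35
```

```text
26.1 Ty [ 0.061  0.066  0.011  0.011 -0.022 -0.03  -0.031 -0.015 -0.007  0.013
 -0.033 -0.059 -0.037  0.019  0.05  -0.065  0.009 -0.001  0.004  0.014
  0.024  0.001]
late mean [ 0.036 -0.139  2.873 -0.003 -0.009  0.003] se [0.166 0.112 0.143 0.007 0.007 0.01 ]
t 26.1 pos [518.1  28.6  94.3] rot [-3.142 -0.     0.35 ] w 61.3 gf 66.19981616735458
tool d [-0.5  1.  88.3] dist 88.0 twist -0.0 F [-1.19 -0.55 -3.11] T [ 0.033  0.011 -0.113]
```

>>> {"name": "drive_tool", "arguments": {
  "motion": [
    {"fingers": 0,"linear": [0,0,0.015],"twist": 0},
    {"fingers": 0,"linear": [0,0,0.02],"twist": 0},
    {"fingers": 0,"linear": [0,0,0.02],"twist": 0},
    {"fingers": 0,"linear": [0,0,0.015],"twist": 0},
    {"fingers": 0,"linear": [0,0,0.01],"twist": 0}
  ]
}}

```text
clock: 26.52
eef_pos: [517.5, 28.5, 12.9]
tool_rot: [-3.141, 0.002, 0.35]
force: [-0.1, 0.0, -2.3]
width: 61.5
gripper_force: 66.3
```

>>> {"name": "drive_tool", "arguments": {
  "motion": [
    {"fingers": 0,"linear": [0,0,0.004],"twist": 0},
    {"fingers": 0,"linear": [0,0,0.002],"twist": 0},
    {"fingers": 0,"linear": [0,0,0.0015],"twist": 0},
    {"fingers": 0,"linear": [0,0,0.001],"twist": 0},
    {"fingers": 0,"linear": [0,0,0],"twist": 0}
  ]
}}

```text
clock: 26.93
eef_pos: [518.6, 28.6, 6.4]
tool_rot: [3.141, -0.001, 0.35]
force: [-0.1, -0.8, -2.6]
width: 61.6
gripper_force: 66.3
```

>>> {"name": "drive_tool", "arguments": {
  "motion": [
    {"fingers": 0,"linear": [0,0,0.001],"twist": 0},
    {"fingers": 0,"linear": [0,0,0.0005],"twist": 0},
    {"fingers": 0,"linear": [0,0,0],"twist": 0},
    {"fingers": 0,"linear": [0,0,0],"twist": 0}
  ]
}}

```text
clock: 27.27
eef_pos: [518.7, 28.6, 5.7]
tool_rot: [3.141, -0.002, 0.35]
force: [-1.3, 0.8, 6.8]
width: 61.2
gripper_force: 67.2
```

```bash
python3 to.py 518 28 5.7 0.35
```

```text
t 27.27 pos [518.7  28.6   5.7] rot [ 3.141e+00 -2.000e-03  3.500e-01] w 61.2 gf 67.1770915389061
tool d [-0.8  0.3  0. ] dist 1.0 twist -0.0 F [-1.3   0.79  6.82] T [-0.213  0.24  -0.011]
```

>>> {"name": "drive_tool", "arguments": {
  "motion": [
    {"fingers": 0.8,"linear": [0,0,0],"twist": 0},
    {"fingers": 1,"linear": [0,0,0],"twist": 0},
    {"fingers": 1,"linear": [0,0,0],"twist": 0},
    {"fingers": 1,"linear": [0,0,0],"twist": 0},
    {"fingers": 1,"linear": [0,0,0],"twist": 0}
  ]
}}

```text
clock: 27.68
eef_pos: [518.2, 28.5, 4.3]
tool_rot: [3.142, -0.0, 0.35]
force: [-0.0, -1.0, 0.0]
width: 85.6
gripper_force: 0.0
```

>>> {"name": "drive_tool", "arguments": {
  "motion": [
    {"fingers": 1,"linear": [0,0,-0.01],"twist": 0},
    {"fingers": 1,"linear": [0,0,-0.025],"twist": 0},
    {"fingers": 1,"linear": [0,0,-0.03],"twist": 0},
    {"fingers": 1,"linear": [0,0,-0.03],"twist": 0},
    {"fingers": 1,"linear": [0,0,-0.02],"twist": 0}
  ]
}}

```text
clock: 28.1
eef_pos: [518.9, 28.6, 122.3]
tool_rot: [3.141, -0.003, 0.35]
force: [0.2, -0.2, -0.3]
width: 85.6
gripper_force: 0.0
```

>>> {"name": "drive_tool", "arguments": {
  "motion": [
    {"fingers": 1,"linear": [0,0,0],"twist": 0.111},
    {"fingers": 1,"linear": [0,0,0],"twist": 0.111},
    {"fingers": 1,"linear": [0,0,0],"twist": 0.111},
    {"fingers": 1,"linear": [0,0,0],"twist": 0.111},
    {"fingers": 1,"linear": [0,0,0],"twist": 0.111}
  ]
}}

```text
clock: 28.52
eef_pos: [518.1, 28.6, 120.1]
tool_rot: [-3.141, -0.0, -0.211]
force: [-0.8, 0.2, -1.0]
width: 85.4
gripper_force: 0.0
```

>>> {"name": "drive_tool", "arguments": {
  "motion": [
    {"fingers": 1,"linear": [0,0,0],"twist": 0.111},
    {"fingers": 1,"linear": [-0.0095,-0.027,0],"twist": 0},
    {"fingers": 1,"linear": [-0.0095,-0.027,0],"twist": 0},
    {"fingers": 1,"linear": [-0.0095,-0.027,0],"twist": 0},
    {"fingers": 1,"linear": [-0.0095,-0.027,0],"twist": 0}
  ]
}}

```text
clock: 28.93
eef_pos: [515.4, 144.3, 120.0]
tool_rot: [-3.141, -0.0, -0.317]
force: [0.1, -0.9, 0.4]
width: 85.5
gripper_force: 0.0
```

>>> {"name": "drive_tool", "arguments": {
  "motion": [
    {"fingers": 1,"linear": [-0.0095,-0.027,0],"twist": 0},
    {"fingers": 1,"linear": [-0.0095,-0.027,0],"twist": 0},
    {"fingers": 1,"linear": [0,0,0],"twist": 0},
    {"fingers": 1,"linear": [0,0,0],"twist": 0},
    {"fingers": 1,"linear": [0,0,0],"twist": 0}
  ]
}}

```text
clock: 29.35
eef_pos: [514.2, 199.6, 119.7]
tool_rot: [3.141, -0.0, -0.316]
force: [-1.0, -0.7, 0.5]
width: 85.5
gripper_force: 0.0
```

```bash
python3 to.py 514 201 4.5 -0.317
```

```text
t 29.35 pos [514.2 199.6 119.7] rot [ 3.141 -0.    -0.316] w 85.5 gf 0.0
tool d [ -0.6  -1.3 115.2] dist 115.0 twist 0.001 F [-1.02 -0.71  0.54] T [-0.023 -0.037  0.057]
```

>>> {"name": "drive_tool", "arguments": {
  "motion": [
    {"fingers": 1,"linear": [-0.0005,-0.001,0.02],"twist": 0},
    {"fingers": 1,"linear": [0,0,0.025],"twist": 0},
    {"fingers": 1,"linear": [0,0,0.025],"twist": 0},
    {"fingers": 1,"linear": [0,0,0.02],"twist": 0},
    {"fingers": 1,"linear": [0,0,0.015],"twist": 0}
  ]
}}

```text
clock: 29.77
eef_pos: [513.7, 198.9, 13.0]
tool_rot: [3.14, 0.001, -0.319]
force: [0.0, -0.2, -0.0]
width: 85.2
gripper_force: 0.0
```

>>> {"name": "drive_tool", "arguments": {
  "motion": [
    {"fingers": 1,"linear": [0,0,0.007],"twist": 0},
    {"fingers": 1,"linear": [0,0,0.003],"twist": 0},
    {"fingers": 1,"linear": [0,0,0],"twist": 0},
    {"fingers": 0.5,"linear": [0,0,0],"twist": 0},
    {"fingers": 0,"linear": [0,0,0],"twist": 0}
  ]
}}

```text
clock: 30.18
eef_pos: [515.0, 201.3, 5.4]
tool_rot: [-3.14, -0.001, -0.317]
force: [0.0, -1.0, 0.1]
width: 63.7
gripper_force: 0.0
```

>>> {"name": "drive_tool", "arguments": {
  "motion": [
    {"fingers": 0,"linear": [0,0,0],"twist": 0},
    {"fingers": 0,"linear": [0,0,0],"twist": 0},
    {"fingers": 0,"linear": [0,0,0],"twist": 0},
    {"fingers": 0,"linear": [0,0,0],"twist": 0},
    {"fingers": 0,"linear": [0,0,0],"twist": 0}
  ]
}}

```text
clock: 30.6
eef_pos: [515.1, 201.4, 5.7]
tool_rot: [-3.14, -0.002, -0.316]
force: [-0.4, -1.0, 7.1]
width: 61.4
gripper_force: 66.4
```

>>> {"name": "drive_tool", "arguments": {
  "motion": [
    {"fingers": 0,"linear": [0,0,-0.01],"twist": 0},
    {"fingers": 0,"linear": [0,0,-0.02],"twist": 0},
    {"fingers": 0,"linear": [0,0,-0.03],"twist": 0},
    {"fingers": 0,"linear": [0,0,-0.03],"twist": 0},
    {"fingers": 0,"linear": [0,0,-0.025],"twist": 0}
  ]
}}

```text
clock: 31.02
eef_pos: [514.0, 201.5, 121.6]
tool_rot: [-3.141, -0.001, -0.316]
force: [0.8, 0.8, -2.4]
width: 60.9
gripper_force: 66.0
```

>>> {"name": "drive_tool", "arguments": {
  "motion": [
    {"fingers": 0,"linear": [0,0,-0.02],"twist": 0},
    {"fingers": 0,"linear": [0,0,-0.01],"twist": 0},
    {"fingers": 0,"linear": [0,0,-0.005],"twist": 0},
    {"fingers": 0,"linear": [0,0,0],"twist": 0},
    {"fingers": 0,"linear": [0,0,0],"twist": 0}
  ]
}}

```text
clock: 31.43
eef_pos: [513.4, 201.2, 153.6]
tool_rot: [3.141, 0.001, -0.316]
force: [-0.2, -0.4, -3.4]
width: 61.3
gripper_force: 66.1
```

```bash
python3 to.py 657 -41 155 -0.13
```

```text
t 31.43 pos [513.4 201.2 153.6] rot [ 3.141e+00  1.000e-03 -3.160e-01] w 61.3 gf 66.10979497432709
tool d [211.8 185.6  -1.5] dist 282.0 twist -0.186 F [-0.17 -0.42 -3.41] T [-0.062 -0.023  0.013]
```

>>> {"name": "drive_tool", "arguments": {
  "motion": [
    {"fingers": 0,"linear": [0.008,0.007,0],"twist": 0},
    {"fingers": 0,"linear": [0.015,0.013,0],"twist": 0},
    {"fingers": 0,"linear": [0.018,0.016,0],"twist": 0},
    {"fingers": 0,"linear": [0.018,0.016,0],"twist": 0},
    {"fingers": 0,"linear": [0.018,0.016,0],"twist": 0}
  ]
}}

```text
clock: 31.85
eef_pos: [566.2, 110.7, 152.8]
tool_rot: [3.14, 0.002, -0.316]
force: [0.2, 0.4, -2.7]
width: 61.2
gripper_force: 66.0
```

>>> {"name": "drive_tool", "arguments": {
  "motion": [
    {"fingers": 0,"linear": [0.018,0.016,0],"twist": 0},
    {"fingers": 0,"linear": [0.018,0.016,0],"twist": 0},
    {"fingers": 0,"linear": [0.018,0.016,0],"twist": 0},
    {"fingers": 0,"linear": [0.018,0.016,0],"twist": 0},
    {"fingers": 0,"linear": [0.018,0.016,0],"twist": 0}
  ]
}}

```text
clock: 32.27
eef_pos: [626.6, 6.4, 152.6]
tool_rot: [3.14, 0.002, -0.317]
force: [-0.0, 0.7, -2.5]
width: 61.3
gripper_force: 66.0
```

>>> {"name": "drive_tool", "arguments": {
  "motion": [
    {"fingers": 0,"linear": [0.016,0.014,0],"twist": 0},
    {"fingers": 0,"linear": [0.012,0.01,0],"twist": 0},
    {"fingers": 0,"linear": [0.01,0.008,0],"twist": 0},
    {"fingers": 0,"linear": [0.005,0.004,0],"twist": 0},
    {"fingers": 0,"linear": [0.002,0.002,0],"twist": -0.04}
  ]
}}

```text
clock: 32.68
eef_pos: [657.8, -43.0, 153.1]
tool_rot: [3.141, 0.001, -0.277]
force: [0.6, 0.8, -3.9]
width: 61.2
gripper_force: 66.0
```

>>> {"name": "drive_tool", "arguments": {
  "motion": [
    {"fingers": 0,"linear": [0,0,0],"twist": -0.06},
    {"fingers": 0,"linear": [0,0,0],"twist": -0.05},
    {"fingers": 0,"linear": [0,0,0],"twist": -0.03},
    {"fingers": 0,"linear": [0,0,0],"twist": 0},
    {"fingers": 0,"linear": [0,0,0],"twist": 0}
  ]
}}

```text
clock: 33.1
eef_pos: [657.5, -40.9, 154.0]
tool_rot: [-3.141, 0.001, -0.137]
force: [-0.2, 0.5, -2.3]
width: 61.5
gripper_force: 66.0
```

```bash
python3 to.py 657 -41 155 -0.13; python3 -c "
from cell import cams;import cv2
for n in('side','top'):
  d=cams.get_image(n);cv2.imwrite('pics/%s2.png'%n,cv2.resize(d['color'],(800,600)))"; python3 rd.py
```

```text
t 33.1 pos [657.5 -40.9 154. ] rot [-3.141e+00  1.000e-03 -1.370e-01] w 61.5 gf 66.04202181100845
tool d [-0.5  0.1 -1. ] dist 1.0 twist -0.007 F [-0.24  0.46 -2.3 ] T [ 0.062 -0.057 -0.014]
33.2 [657.6 -41.1 154.2] Ftool [-0.51  0.3   3.18] Ttool [0.001 0.022 0.019]
```

View pics/side2.png

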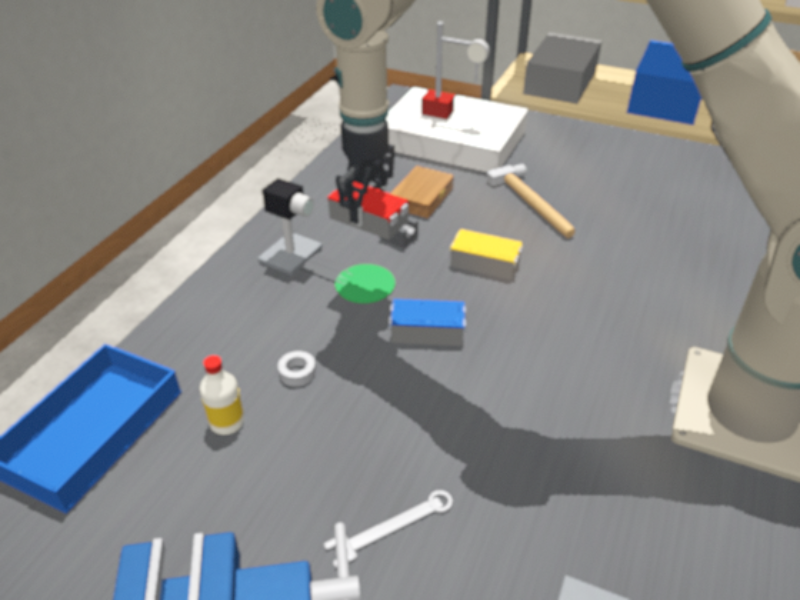

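View pics/top2.png

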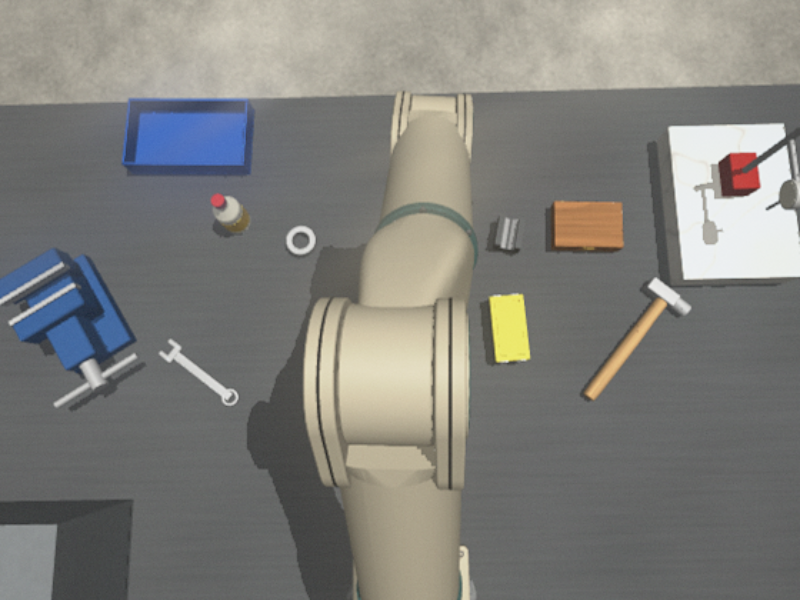

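The side view shows red held level at (370,205), clear of the camera head at (290,200). Yellow at (487,250) and blue at (428,320) are back in place, and the bystanders look unmoved. I'll let the arm settle, then hand in.

>>> {"name": "drive_tool", "arguments": {
  "motion": [
    {"fingers": 0,"linear": [0,0,0],"twist": 0},
    {"fingers": 0,"linear": [0,0,0],"twist": 0},
    {"fingers": 0,"linear": [0,0,0],"twist": 0},
    {"fingers": 0,"linear": [0,0,0],"twist": 0},
    {"fingers": 0,"linear": [0,0,0],"twist": 0}
  ]
}}

```text
clock: 33.62
eef_pos: [657.8, -41.3, 154.3]
tool_rot: [3.142, -0.0, -0.136]
force: [-0.6, -0.1, -2.9]
width: 60.8
gripper_force: 66.0
```

>>> {"name": "drive_tool", "arguments": {
  "motion": [
    {"fingers": 0,"linear": [0,0,0],"twist": 0},
    {"fingers": 0,"linear": [0,0,0],"twist": 0},
    {"fingers": 0,"linear": [0,0,0],"twist": 0},
    {"fingers": 0,"linear": [0,0,0],"twist": 0},
    {"fingers": 0,"linear": [0,0,0],"twist": 0}
  ]
}}

```text
clock: 34.03
eef_pos: [657.8, -41.3, 154.3]
tool_rot: [3.142, 0.0, -0.136]
force: [-0.2, 0.5, -3.4]
width: 61.0
gripper_force: 66.0
```

```bash
python3 -c "
from cell import ctrl;print(ctrl.finish_job())"
```

```text
the job is handed in; nothing more can be done
None
```

The red case rattles: its wrist torque shifted with each shake, while yellow and blue showed no shift. It was handed in at 34 s, gripped still and level about 15 cm over the green pad, with yellow and blue back upright in their places; no verdict was returned.

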